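# Leak-test the crimped vials

### The arm

A 7-joint arm with a two-finger parallel gripper is mounted at the origin on the work surface. World frame = base frame: x ahead of the robot, y to its left, z up, the work surface at z = 0. Lengths are in m, angles in degrees, forces in N, time in s.
With the tool pointing down it reaches from about 0.35 to 0.9 m from the base axis. Payload 7.2 kg.
Tool frame: the origin (TCP) lies at the very end of the fingers, on their centre line; the grasp point (between the pads) lies 19 mm behind it (ctrl.hold_point_z is the distance from the TCP to the grasp point, in m); z points along the fingers, y is the line along which they close (so a half turn about z gives the same grasp; the last joint's range is limited). The gripper opens to 85 mm and grips with 20 to 120 N. Pads are 22 mm wide; open, the fingers measure 114 mm over their backs; the gripper's body (76 mm by 85 mm) begins 54 mm behind the grasp point. The pads swing forward as they close: fully open they stand 13 mm farther back than shut.
Start: joints at [-70.256, 23.554, -0.728, 91.456, 0.321, 64.991, -4.71], TCP at [0.251, 0.572, 0.231] pointing down, gripper open.
Joint ranges: [-169.25, 169.25], [-16.82, 113.86], [-84.01, 82.57], [7.8, 145.47], [-59.2, 239.2], [7.22, 106.19], [-163.78, 163.78]. Speed limits (degrees/s): [136.94, 136.94, 172.46, 172.46, 180, 180, 180].

### API

Orientations are given as [roll, pitch, yaw] about the fixed x, y, z axes, in that order (R = Rz(yaw) Ry(pitch) Rx(roll)).
In Python, from workcell import ctrl gives the robot as it stands.
- The arm moves only by the shell command python3 -m inch 'ROWS' [OPENING] [FORCE]. ROWS is JSON, one flat list of numbers, 4 for each row, row after row: the shift along the world's x, y, z scaled (see below), then the turn about the world's z scaled (see below). In form: [tx, ty, tz, twist, tx, ty, tz, twist, ...]. A call has 1 to 12 rows; each row is the pose to reach, as a shift and turn from the pose commanded when the call began, turning the shorter way round; what a row does not reach only later rows make up. The controller multiplies each number of a shift by 0.1 m and each number of a turn by 180 degrees. A row lasts 1/12 s, in which the tool goes at most 41.7 mm and 7.16 degrees, less where a joint would pass 70% of its speed; a pose out of reach is approached as far as the arm can. A call with a number of a shift or a turn outside -1 to 1 is refused whole. A call with a gripper value outside its range is refused whole. OPENING is the opening, from 0 (shut) to 1 (fully open), set as the call begins (- or left out, the last holds). The fingers move at their own pace and stop on an object; FORCE is the grip in N (left out, the last holds). Time passes only in rows, so rows that repeat a pose let the fingers close. It gives the time, the measured TCP pose, the force, the opening and the grip force at its end, in the units of the state.
- ctrl.get_state(): the state, without advancing time (a new reading comes with each control period).
- ctrl.capture(name): name is "scene" or "side" or "wrist"; returns a dict with "color" (420x560x3 uint8, blue, green, red), "fov_y" (degrees; the focal length in pixels is half the picture's height over the tangent of half this angle, whatever the lens; pixels are square), "cx", "cy" (the principal point, pixels), "position" and "rotation" of the camera in the world; the wrist camera has in their place "mount" (4x4, takes a point from camera to tool coordinates, whose origin is the TCP and whose axes are the flange's). Camera axes: x right, y down, z forward; pixel columns grow to the right and rows downward; lengths in m; the calibration is good to about 2 mm. A picture is of the moment at which its call begins: read the wrist's pose just before it. There is no depth.
- ctrl.finish_job(): hands the job in; it is judged then, once.
Trained networks look in the newest picture that a camera, given by its name, has taken for a name from the list of things; names that differ only in an ending like _2 or _b are one class to them, and where a whole thing is asked for, a point or a joint stands for the part that bears it (a point fixed in the world has none). Each returns a list of dicts, best first, with "conf" (0 to 1); they miss things now and then, are a little off and sometimes report something else, mostly with a low value. They report only what shows in the picture. A call takes as long as a camera call. They do not tell look-alikes from the thing itself.
- ctrl.boxes_of(camera, label): "xyz" ([x, y, z] in m, in the coordinates of the camera as it stood for that picture, good to about 4 mm: the middle of the surface that is visible of it).
- ctrl.spot_point(camera, label): "xyz" ([x, y, z] in m, in the coordinates of the camera as it stood for that picture, good to about 4 mm: a listed point, or the origin of a listed thing).
The state is a dict: "t": time; "joint_pos": joint angles; "joint_vel": joint speeds; "joint_torque": joint torques, N m; "position": TCP position; "orientation": TCP orientation; "wrist_force": force on the tool from outside, world axes, zero at the start; "ft_torque": the same for the moment, N m; "opening": finger opening in m; "grip_force": force on a finger pad.
Only numpy, scipy, OpenCV 4.12 (cv2) and the standard library are available. Lean on these libraries where they do the work, as an engineer would, in place of code of your own. Each camera call takes 0.05 s, during which the arm holds its last target. There are 200 camera calls.

### The job

Leak-test the crimped vials: put every short crimp-capped vial into the tester's pot and every taller screw-cap bottle into the white tray. With all the vials in, set the cover on the pot so that it sits seated and level, then pull the sprung tab out until its pointer is level with the middle of the set clip, without overshooting by more than a centimetre, hold it there for two seconds and let the tab back fully home with the cover still on. Leave the set clip and the other things on the bench as they are.

Things in the scene. Friction and masses are not known exactly. Their poses are not given: they have to be found in the camera images.
- tester: Vial leak tester fixed to the bench: white plate 290 x 270 x 12 mm, origin under its centre, x away from the robot, y left. At x +20, y +60 mm a round open pot; at y -65 mm a steel draw cylinder along x (axis 32 mm above the bench, front end at x +22 mm, top 53 mm above the bench) whose rod carries a pull tab; at y -107 mm a scale rail along x (top 22 mm above the bench) with a set clip.
- pot_rim (a point): centre of the mouth of the round open aluminium pot (outer diameter 140, wall 4 mm), in the plane of its rim, 76 mm above the bench; axes those of the tester
- pot_floor (a point): centre of the pot's inner floor, 17 mm above the bench; inner diameter 132 mm, inner depth 59 mm
- draw (a joint): how far the rod is pulled out of the draw cylinder, m: 0 fully home, grows as the tab is pulled along the tester's -x, end stop at 0.10. A spring pulls it home, about 4 N at the start and 11 N at 60 mm; it flies home if let go.
- pull_tab (a point): grip point of the upright black pull tab, 67 mm above the bench; the tab is 14 mm thick along the pull (tester x), 40 mm wide across it, top 81 mm above the bench, and stands over its thin rod (centre line 32 mm above the bench, radius 5). 45 mm free between tab and cylinder when home.
- pointer (a point): tip of the thin steel pointer that goes from the foot of the pull tab sideways over the scale rail and travels with the tab (same x as the tab in the tester's frame), 27 mm above the bench
- clip (a joint): set clip's place on the scale rail, m, between 0.045 and 0.075 at the start: it equals the joint draw when the pointer is level with the middle of the clip. Stiff to move; leave it as set.
- clip_mark (a point): middle of the dark steel set clip that straddles the scale rail (6 mm long along the rail, 24 mm wide, top 38 mm above the bench): the length to which the pointer is to be drawn. Its axes are those of the tester (-x: the direction of pull)
- cover: loose round aluminium chamber cover, origin at the centre of its underside: a boss 124 mm in diameter and 8 mm high that drops inside the pot's rim, above it a disc 148 mm in diameter and 6 mm thick that rests on the rim, above it an upright black knob 24 mm in diameter from 14 to 48 mm above the origin. Lies knob up on the bench.
- cover_seat (a point): centre of the underside of the cover's disc (8 mm above the cover's origin): coincides with point pot_rim when seated
- tray: open white square tray, 130 x 130 mm, walls 30 mm high and 5 mm thick, floor 5 mm thick, fixed to the bench; origin at the centre of its underside
- vial1: short crimp-capped glass vial, 22 mm in diameter and 46 mm tall over its flat aluminium cap; origin at the centre of its underside, z up through the cap; stands on the bench (may be absent)
- vial2: short crimp-capped glass vial, 22 mm in diameter and 46 mm tall over its flat aluminium cap; origin at the centre of its underside, z up through the cap; stands on the bench (may be absent)
- vial3: short crimp-capped glass vial, 22 mm in diameter and 46 mm tall over its flat aluminium cap; origin at the centre of its underside, z up through the cap; stands on the bench (may be absent)
- vial4: short crimp-capped glass vial, 22 mm in diameter and 46 mm tall over its flat aluminium cap; origin at the centre of its underside, z up through the cap; stands on the bench (may be absent)
- bottle1: taller screw-cap glass bottle, 32 mm in diameter and 64 mm tall with a black cap of 27 mm diameter; origin at the centre of its underside, z up through the cap; stands on the bench
- bottle2: taller screw-cap glass bottle, 32 mm in diameter and 64 mm tall with a black cap of 27 mm diameter; origin at the centre of its underside, z up through the cap; stands on the bench
- beaker: empty glass beaker 70 mm in diameter, 90 mm tall, a bystander; origin under its centre
- wash_bottle: white wash bottle 64 mm in diameter, 180 mm tall, a bystander; origin under its centre
- vial_box: black vial box 120 x 200 x 45 mm full of vials, a bystander; origin under its centre
Not all that is in view belongs to the job. What is shaped like the bottle2 but blue or pink is not meant.

How it is judged (in metres and radians):
On the way, in this order (a step that is already met when the one before it is completed fails the run):
1. every short crimp-capped vial is in the pot (horizontal distance between each of vial1, vial2, vial3, vial4 and pot_rim below 0.066 m and z of each of vial1, vial2, vial3, vial4 in the frame of pot_rim below -0.008 m), for 0.2 s.
2. the cover is seated level on the pot, over the vials (all of step 1 and horizontal distance between cover_seat and pot_rim below 0.007 m and z of cover_seat in the frame of pot_rim between -0.004 and 0.003 m and angle between cover's own z axis and vertical below 0.035 rad), for 0.3 s.
3. the pointer is held level with the set clip, within 5 mm, for one second, with the cover seated (horizontal distance between cover_seat and pot_rim below 0.007 m and z of cover_seat in the frame of pot_rim between -0.004 and 0.003 m and angle between cover's own z axis and vertical below 0.035 rad and x of pointer in the frame of clip_mark between -0.005 and 0.005 m), for 1 s.
4. the pull tab is back home (value of joint draw below 0.005 m), for 0.2 s.
At the end, for the whole second after the job is handed in: every vial is inside the pot below its rim; the cover sits on the rim, centred within 7 mm, its disc within 3 mm of the rim and level within 2 degrees; every bottle is in the tray; the pull tab is home within 5 mm; all at rest (all of step 2 and x of bottle1 in the frame of tray between -0.061 and 0.061 m and y of bottle1 in the frame of tray between -0.061 and 0.061 m and z of each of bottle1, bottle2 in the frame of tray below 0.03 m and x of bottle2 in the frame of tray between -0.061 and 0.061 m and y of bottle2 in the frame of tray between -0.061 and 0.061 m and value of joint draw below 0.005 m and linear speed of each of vial1, vial2, vial3, vial4, bottle1, bottle2, cover below 0.02 m/s); the robot touches nothing.
It fails at once if the pointer is pulled more than 15 mm past the set clip (x of pointer in the frame of clip_mark below -0.015 m).
It fails at once if the set clip is shifted by more than 6 mm (distance of clip_mark from where it was at the start of the episode above 0.006 m).
It fails at once if the beaker is shoved by more than 30 mm or tipped (distance of beaker from where it was at the start of the episode above 0.03 m or angle between beaker's own z axis and vertical above 0.4 rad).
It fails at once if the wash bottle is shoved by more than 30 mm or tipped (distance of wash_bottle from where it was at the start of the episode above 0.03 m or angle between wash_bottle's own z axis and vertical above 0.4 rad).
It fails at once if the vial box is shoved by more than 30 mm or tipped (distance of vial_box from where it was at the start of the episode above 0.03 m or angle between vial_box's own z axis and vertical above 0.4 rad).
Of vial1, vial2, vial3, vial4 only 3 to 4 are there at a start; the rules pass over those that are not, and their reading is None.
At some moment in a run one of cover, vial1, vial2, vial3, vial4, bottle1, bottle2 may be knocked a few centimetres aside while the robot is not near it.
Once in a run the grip may slacken for a moment while it holds something.
It also fails if it takes over 208 s, if anything falls off the work surface, if the arm or the gripper's body presses on something with over 40 N, if the wrist force passes 120 N, or if a joint passes its speed limit or range.

## Working session

There is one attempt and no reset: what is moved stays moved. The work goes in short steps, Python scripts to look and compute and a shell command to move; the robot and the scene stay as the last step left them, time stands still between calls to the robot, and variables do not carry over. Pictures are saved under pics/ and viewed, at most 14 in all, crops included, and the job is handed in when it is done.

```bash
ls; mkdir -p pics
cat > h.py <<'E'
from workcell import ctrl
import numpy as np, cv2
from scipy.spatial.transform import Rotation as R
def pose():
    s=ctrl.get_state(); return np.array(s['position']), R.from_euler('xyz',s['orientation'],degrees=True).as_matrix(), s
def cap(n, save=None):
    p,r,_=pose(); c=ctrl.capture(n)
    if n=='wrist':
        m=np.array(c['mount']); c['R']=r@m[:3,:3]; c['p']=p+r@m[:3,3]
    else:
        c['p']=np.array(c['position']); c['R']=np.array(c['rotation'])
        if c['R'].shape!=(3,3): c['R']=R.from_euler('xyz',c['R'],degrees=True).as_matrix()
    c['f']=210/np.tan(np.radians(c['fov_y']/2))
    if save: cv2.imwrite('pics/'+save,c['color'])
    return c
def pix(c,P):
    v=c['R'].T@(np.array(P)-c['p']); return (round(c['f']*v[0]/v[2]+c['cx']),round(c['f']*v[1]/v[2]+c['cy']))
def ray(c,u,v,z):
    d=c['R']@np.array([(u-c['cx'])/c['f'],(v-c['cy'])/c['f'],1]); return c['p']+d*(z-c['p'][2])/d[2]
def find(c,n,l,fn='spot'):
    o=[]
    for d in (ctrl.spot_point if fn=='spot' else ctrl.boxes_of)(n,l):
        P=c['R']@np.array(d['xyz'])+c['p']; o.append((np.round(P,3),round(d['conf'],2),pix(c,P)))
    return o
E
cat > a.py <<'E'
from h import *
print(ctrl.get_state()); print(ctrl.hold_point_z)
for n in ('scene','side'):
    c=cap(n,n+'0.png'); print(n,c['p'])
    for l in ['tester','pot_rim','pull_tab','pointer','clip_mark','cover','tray','vial1','bottle1','beaker','wash_bottle','vial_box']:
        print(l,[(P.tolist(),q,x) for P,q,x in find(c,n,l) if q>.2])
E
python3 a.py
```

```text
pics
{'t': 0.0, 'joint_pos': array([-70.256626  ,  23.60219435,  -0.7313739 ,  91.50614698,
         0.32032082,  64.99104952,  -4.71015152]), 'joint_vel': array([-0.02482126,  0.01884625, -0.05255408,  0.04839403,  0.02270094,
       -0.14524554,  0.05225627]), 'joint_torque': array([ 4.58043505e-04, -6.00621486e+01,  6.81551993e-01, -2.99411738e+01,
        1.35426733e-02,  1.05162457e-02,  5.49971162e-05]), 'position': array([0.25052585, 0.5720204 , 0.23041413]), 'orientation': array([-1.79902774e+02,  5.23495216e-03,  1.56352593e+02]), 'wrist_force': array([ 0.18288222,  0.05666961, -0.06392658]), 'ft_torque': array([ 0.01981467, -0.04759629, -0.01512732]), 'grip_force': 0.0, 'opening': 0.08527045425799301}
0.0187
scene [1.20715021 0.10091792 1.28311571]
tester [([0.55, 0.184, 0.004], 0.8, (349, 237))]
pot_rim [([0.572, 0.239, 0.076], 0.8, (372, 235))]
pull_tab [([0.527, 0.068, 0.03], 0.74, (310, 220)), ([0.525, 0.114, 0.065], 0.53, (328, 216)), ([0.506, -0.518, -0.005], 0.28, (118, 194))]
pointer [([0.528, 0.069, 0.026], 0.59, (311, 221)), ([0.574, 0.241, 0.075], 0.27, (373, 236
[... 1091 characters left out ...]
9, 0.028], 0.54, (251, 220))]
cover [([0.61, -0.302, -0.002], 0.87, (371, 286))]
tray [([0.618, -0.11, 0.0], 0.73, (328, 244))]
vial1 [([0.453, -0.032, 0.001], 0.5, (264, 249)), ([0.438, -0.163, 0.005], 0.46, (286, 277)), ([0.44, -0.378, -0.001], 0.43, (338, 331))]
bottle1 [([0.464, -0.306, -0.004], 0.89, (327, 309)), ([0.352, -0.175, -0.003], 0.62, (261, 294)), ([0.453, -0.252, 0.004], 0.56, (311, 295)), ([0.378, -0.257, 0.002], 0.54, (287, 309))]
beaker [([0.502, -0.524, 0.006], 0.94, (402, 361))]
wash_bottle [([0.596, 0.487, 0.003], 0.67, (221, 155)), ([0.441, -0.161, 0.002], 0.31, (287, 277))]
vial_box [([0.398, 0.474, 0.004], 0.59, (171, 172)), ([0.472, 0.068, 0.027], 0.36, (252, 221))]
```

View pics/scene0.png

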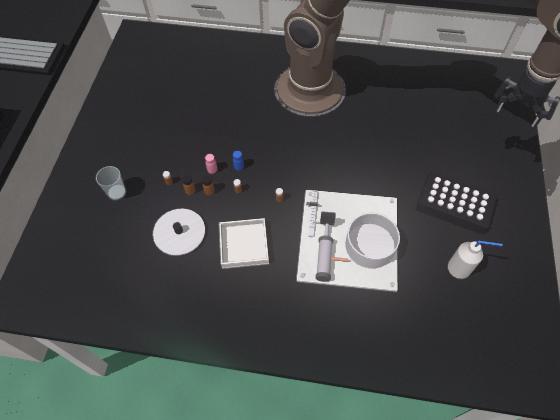

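View pics/side0.png

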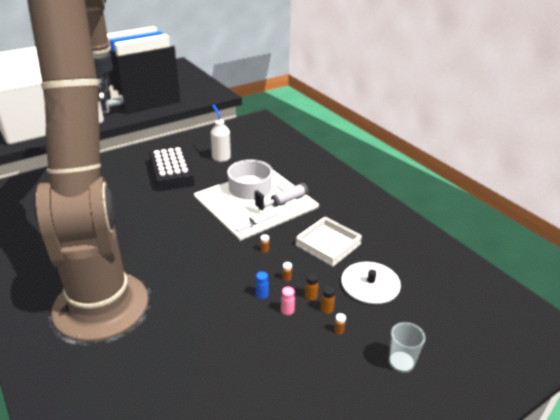

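Run:
```python
import cv2,numpy as np
a=cv2.imread('pics/scene0.png')[150:270,150:390]
b=cv2.imread('pics/side0.png')[200:350,230:410]
cv2.imwrite('pics/crop0.png',np.vstack([cv2.resize(a,(600,300),interpolation=2),cv2.resize(b,(360,300),interpolation=2).repeat(1,0) if 0 else np.hstack([cv2.resize(b,(360,300),interpolation=2),np.zeros((300,240,3),np.uint8)])]))
```

```text
(no output)
```

The scene camera shows three white-capped short vials at (279,195), (238,186) and (167,178). There are two amber black-capped bottles at (189,186) and (208,186), and blue (238,160) and pink (211,163) look-alikes. The cover is at (179,231), the tray at (243,243), the pot at (372,240), the tab at (328,217) and the clip at (312,205). I'll check the choice in one crop.

View pics/crop0.png

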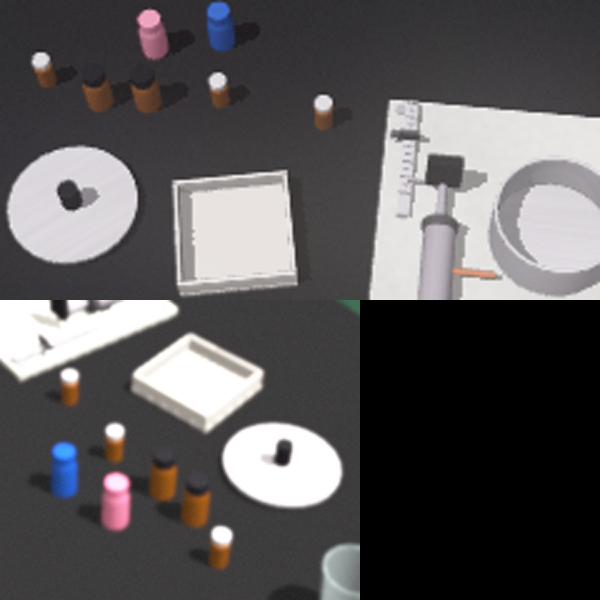

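Run:
```python
from h import *
L={}
for n in ('scene','side'):
  for k in range(3):
    c=cap(n)
    for l in ['tester','pot_rim','pull_tab','pointer','clip_mark','cover','tray','vial1','bottle1']:
        for P,q,x in find(c,n,l):
            if q>.3: L.setdefault(l,[]).append(P)
for l,v in L.items():
    v=list(v)
    while v:
        g=[p for p in v if np.linalg.norm(p-v[0])<.025]; v=[p for p in v if np.linalg.norm(p-v[0])>=.025]
        print(l,len(g),np.round(np.mean(g,0),4),np.round(np.std(g,0),4))
```

```text
tester 6 [5.525e-01 1.823e-01 2.000e-04] [0.003  0.0016 0.002 ]
tester 1 [ 0.617 -0.11  -0.003] [0. 0. 0.]
tester 1 [ 0.607 -0.301  0.005] [0. 0. 0.]
pot_rim 6 [0.5725 0.2423 0.0738] [0.0022 0.0016 0.0017]
pot_rim 1 [0.554 0.182 0.001] [0. 0. 0.]
pot_rim 1 [ 0.443 -0.375  0.   ] [0. 0. 0.]
pot_rim 1 [0.399 0.477 0.003] [0. 0. 0.]
pot_rim 1 [ 0.453 -0.036  0.002] [0. 0. 0.]
pull_tab 6 [0.5257 0.1157 0.066 ] [0.0021 0.0017 0.0006]
pull_tab 1 [ 0.451 -0.034 -0.003] [0. 0. 0.]
pointer 1 [0.527 0.116 0.066] [0. 0. 0.]
pointer 6 [0.5263 0.0697 0.0275] [0.0009 0.0017 0.0028]
clip_mark 5 [0.4714 0.0676 0.025 ] [0.0022 0.0008 0.0013]
clip_mark 2 [ 0.6095 -0.2995  0.    ] [0.0015 0.0025 0.006 ]
cover 6 [ 0.6098 -0.3002 -0.0013] [0.0013 0.0028 0.0053]
cover 1 [ 0.438 -0.16  -0.001] [0. 0. 0.]
tray 6 [ 0.6173 -0.1107 -0.0023] [0.0015 0.0017 0.0018]
tray 1 [ 0.61  -0.297 -0.006] [0. 0. 0.]
tray 1 [0.395 0.473 0.   ] [0. 0. 0.]
tray 1 [ 0.456 -0.249  0.006] [0. 0. 0.]
vial1 6 [ 0.4522 -0.0362  0.    ] [0.0018 0.0013 0.0028]
vial1 5 [ 4.424e-01 -3.758e-01  2.000e-04] [0.0034 0.0013 0.0012]
vial1 6 [ 0.4388 -0.1603 -0.0008] [0.0013 0.0009 0.0026]
vial1 2 [0.5965 0.489  0.0035] [0.0005 0.003  0.0025]
bottle1 5 [ 0.378  -0.2544  0.0012] [0.0006 0.0026 0.0015]
bottle1 1 [ 0.616 -0.108 -0.003] [0. 0. 0.]
bottle1 5 [ 0.4626 -0.3034 -0.0016] [0.0027 0.0008 0.0005]
bottle1 6 [ 0.3542 -0.176  -0.0007] [0.0011 0.0016 0.0012]
bottle1 1 [ 0.607 -0.299  0.003] [0. 0. 0.]
bottle1 6 [ 0.4552 -0.2478  0.0022] [0.0011 0.0025 0.0024]
bottle1 1 [ 0.441 -0.16   0.   ] [0. 0. 0.]
bottle1 1 [0.525 0.115 0.067] [0. 0. 0.]
```

The crop confirms three vials (amber with white crimp caps) and two amber black-capped bottles. Blue and pink are the decoys. I'll move towards the vial at (0.452,-0.036), turning the tool so that the fingers close along x.

```bash
python3 -m inch '[0.5,-1,0,-0.1, 0.5,-1,0,-0.1, 0.5,-1,0,-0.1, 0.5,-1,0,-0.1]' 0.7 40
python3 -m inch '[0.5,-1,0,-0.1, 0.5,-1,0,-0.1, 0.5,-1,0,-0.1, 0.5,-1,0,-0.1]'
python3 -m inch '[0.5,-1,0,-0.1, 0.5,-1,0,-0.1, 0.5,-1,0,-0.1, 0.5,-1,0,-0.1]'
python3 -m inch '[0.5,-1,0,-0.0686, 0.5,-1,0,-0.0686, 0.5,-1,0,-0.0686, 0.5,-1,0,-0.0686]'
python3 -m inch '[0,-1,0,0, 0,-1,0,0, 0,-1,0,0, 0,-1,0,0]'
```

```text
t: 4.63
position: [0.3052, 0.4666, 0.2317]
orientation: [-180.0, 0.2, 137.7]
wrist_force: [1.9, 0.2, 0.1]
opening: 0.0596
grip_force: 0.0
t: 4.97
position: [0.3543, 0.3667, 0.2318]
orientation: [180.0, 0.1, 119.7]
wrist_force: [0.7, -1.5, 0.1]
opening: 0.0596
grip_force: 0.0
t: 5.3
position: [0.4037, 0.267, 0.2318]
orientation: [179.9, 0.1, 101.7]
wrist_force: [0.6, 1.2, -0.6]
opening: 0.0593
grip_force: 0.0
t: 5.63
position: [0.4533, 0.1673, 0.2319]
orientation: [179.9, 0.1, 89.6]
wrist_force: [-0.6, -0.5, -0.0]
opening: 0.0596
grip_force: 0.0
t: 5.97
position: [0.4508, 0.069, 0.2317]
orientation: [180.0, 0.0, 89.8]
wrist_force: [0.0, -0.2, 0.4]
opening: 0.0596
grip_force: 0.0
```

```bash
cat > look.py <<'E'
from h import *
import sys
names=sys.argv[2].split(','); cams=sys.argv[1].split(',')
L={}
for n in cams:
  for k in range(2):
    c=cap(n, sys.argv[3] if len(sys.argv)>3 and k==0 else None)
    for l in names:
        for P,q,x in find(c,n,l):
            if q>.3: L.setdefault(l,[]).append((P,x))
for l,v in L.items():
    while v:
        g=[p for p,_ in v if np.linalg.norm(p-v[0][0])<.025]; x=v[0][1]; v=[w for w in v if np.linalg.norm(w[0]-v[0][0])>=.025]
        if len(g)>1 or len(cams)==1: print(l,len(g),np.round(np.mean(g,0),4),x)
p,_,s=pose(); print(s['t'],p,s['orientation'],s['opening'])
E
python3 look.py wrist vial1,pot_rim,pull_tab,pointer,clip_mark,tester w1.png
```

```text
vial1 2 [ 0.4365 -0.158  -0.0045] (270, 323)
vial1 2 [ 0.4485 -0.034  -0.002 ] (276, 251)
pull_tab 2 [0.5225 0.1175 0.0665] (351, 144)
pointer 2 [0.525  0.072  0.0225] (341, 178)
clip_mark 2 [0.4685 0.0745 0.0255] (295, 177)
clip_mark 1 [0.521 0.116 0.063] (349, 150)
tester 2 [ 0.548  0.185 -0.005] (363, 78)
6.6667 [0.45074418 0.07264632 0.23125421] [-1.79998627e+02  1.65822911e-03  9.00148988e+01] 0.06003060879844457
```

```bash
python3 -m inch '[0,-0.9,-0.5,0, 0,-0.9,-0.5,0, 0,-0.9,-0.5,0, 0,-0.9,-0.5,0]'
python3 -m inch '[0,-0.18,-0.6,0, 0,-0.18,-0.6,0, 0,-0.18,-0.6,0]'
python3 -m inch '[0,0,-1,0, 0,0,-1,0, 0,0,-1,0, 0,0,-1,0, 0,0,-1,0, 0,0,-1,0]'
python3 -m inch '[0,0,-0.09,0, 0,0,-0.09,0, 0,0,-0.09,0, 0,0,-0.09,0]'
python3 -m inch '[0,0,0,0, 0,0,0,0, 0,0,0,0, 0,0,0,0, 0,0,0,0, 0,0,0,0, 0,0,0,0, 0,0,0,0]' 0 40
python3 -m inch '[0,0,1,0, 0,0,1,0, 0,0,1,0, 0,0,1,0, 0,0,1,0]'
```

```text
t: 7.0
position: [0.4492, -0.0216, 0.1796]
orientation: [-179.8, 0.1, 89.7]
wrist_force: [0.9, -0.7, -1.3]
opening: 0.0597
grip_force: 0.0
t: 7.25
position: [0.4485, -0.0361, 0.1185]
orientation: [-179.7, 0.1, 89.9]
wrist_force: [-1.0, -0.1, 0.1]
opening: 0.0599
grip_force: 0.0
t: 7.75
position: [0.4523, -0.0351, 0.023]
orientation: [179.9, -0.0, 90.0]
wrist_force: [0.5, -0.9, -0.4]
opening: 0.0599
grip_force: 0.0
t: 8.08
position: [0.4511, -0.0354, 0.0128]
orientation: [180.0, -0.0, 90.0]
wrist_force: [-0.0, 0.9, -0.6]
opening: 0.0598
grip_force: 0.0
t: 8.75
position: [0.4508, -0.0355, 0.0125]
orientation: [180.0, -0.0, 90.0]
wrist_force: [-1.0, -0.1, 6.3]
opening: 0.021
grip_force: 38.9
t: 9.17
position: [0.4514, -0.0351, 0.113]
orientation: [179.9, -0.0, 90.0]
wrist_force: [0.9, 0.5, -0.2]
opening: 0.0211
grip_force: 39.3
```

```bash
python3 -m inch '[0.3,0.8,0.6,0, 0.3,0.8,0.6,0, 0.3,0.8,0.6,0, 0.3,0.8,0.6,0]'
python3 -m inch '[0.3,0.8,0,0, 0.3,0.8,0,0, 0.3,0.8,0,0, 0.3,0.8,0,0]'
python3 -m inch '[0.3,0.8,0,0, 0.3,0.8,0,0, 0.3,0.8,0,0, 0.3,0.8,0,0]'
python3 -m inch '[0.3,0.75,0,0, 0.3,0.75,0,0, 0.3,0.75,0,0, 0.3,0.75,0,0, 0.3,0.75,0,0]'
python3 -m inch '[0,0,-1,0, 0,0,-1,0, 0,0,-1,0, 0,0,-1,0, 0,0,-1,0]'
python3 -m inch '[0,0,-0.38,0, 0,0,-0.38,0, 0,0,-0.38,0, 0,0,-0.41,0, 0,0,-0.42,0, 0,0,-0.43,0, 0,0,-0.43,0, 0,0,-0.43,0]'
```

```text
t: 9.5
position: [0.4828, 0.049, 0.1733]
orientation: [179.8, -0.1, 90.3]
wrist_force: [-0.1, 0.4, -0.5]
opening: 0.0208
grip_force: 39.3
t: 9.83
position: [0.51, 0.1264, 0.17]
orientation: [-179.8, 0.1, 90.2]
wrist_force: [-0.0, -1.1, -0.5]
opening: 0.0211
grip_force: 39.3
t: 10.17
position: [0.5401, 0.2054, 0.1703]
orientation: [-179.9, 0.1, 90.2]
wrist_force: [-0.3, -0.9, -1.3]
opening: 0.021
grip_force: 39.4
t: 10.58
position: [0.5705, 0.2765, 0.1712]
orientation: [-179.9, 0.1, 89.9]
wrist_force: [0.8, -0.1, -0.1]
opening: 0.0208
grip_force: 39.5
t: 11.0
position: [0.5705, 0.2768, 0.072]
orientation: [-179.9, 0.1, 89.9]
wrist_force: [0.3, 0.1, 0.3]
opening: 0.0211
grip_force: 39.4
t: 11.67
position: [0.5711, 0.2797, 0.0301]
orientation: [179.9, -0.0, 90.0]
wrist_force: [0.2, -0.4, 0.2]
opening: 0.0206
grip_force: 39.4
```

```bash
python3 -m inch '[0,0,0,0, 0,0,0,0, 0,0,0,0, 0,0,0,0]' 0.42
python3 -m inch '[0,0,1,0, 0,0,1,0, 0,0,1,0, 0,0,1,0]'
python3 -m inch '[-0.2,-0.6,1,0, -0.2,-0.6,1,0, -0.2,-0.6,1,0, -0.2,-0.6,1,0]' 0.7
python3 -m inch '[-0.1,-0.8,0.3,0, -0.1,-0.8,0.3,0, -0.1,-0.8,0.3,0, -0.1,-0.8,0.3,0, -0.1,-0.8,0.3,0, -0.1,-0.8,0.3,0]'
python3 look.py wrist vial1,pot_rim,pull_tab,pointer,clip_mark,tester w2.png
```

```text
t: 12.0
position: [0.5712, 0.2795, 0.0297]
orientation: [179.9, -0.0, 90.0]
wrist_force: [0.4, -0.5, 3.6]
opening: 0.0359
grip_force: 0.0
t: 12.33
position: [0.5733, 0.2805, 0.1342]
orientation: [179.6, -0.2, 90.0]
wrist_force: [-0.4, 0.3, 0.8]
opening: 0.036
grip_force: 0.0
t: 12.67
position: [0.553, 0.2156, 0.2349]
orientation: [179.6, -0.1, 89.7]
wrist_force: [2.3, -0.5, 0.7]
opening: 0.0599
grip_force: 0.0
t: 13.17
position: [0.5403, 0.1409, 0.2583]
orientation: [-179.9, -0.0, 90.1]
wrist_force: [-0.0, 0.5, 0.4]
opening: 0.0599
grip_force: 0.0
vial1 2 [ 0.436  -0.158  -0.0055] (215, 347)
vial1 2 [0.566  0.2825 0.015 ] (302, 53)
vial1 1 [0.471 0.076 0.028] (226, 225)
vial1 1 [0.524 0.117 0.064] (264, 203)
pot_rim 2 [0.571 0.244 0.072] (310, 86)
pull_tab 2 [0.5205 0.117  0.0625] (261, 204)
clip_mark 2 [0.4705 0.074  0.0265] (226, 224)
tester 2 [ 0.5475  0.183  -0.003 ] (284, 141)
tester 1 [0.468 0.073 0.029] (223, 227)
13.8667 [0.54075628 0.13951524 0.25934608] [ 1.79994170e+02 -3.39277098e-03  9.00035919e+01] 0.05985136513350218
```

View pics/w2.png

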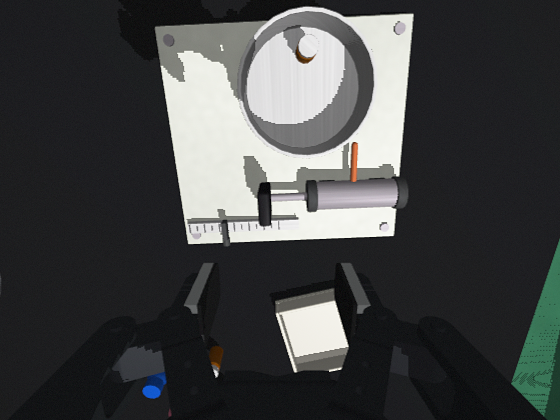

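The picture shows vial 1 upright in the pot at (307,45), the tab at (264,203) and the clip at (226,225). Next is vial 2 at (0.437,-0.159).

```bash
python3 -m inch '[-0.35,-1,-0.2,0, -0.35,-1,-0.2,0, -0.35,-1,-0.2,0, -0.35,-1,-0.2,0]'
python3 -m inch '[-0.35,-1,-0.5,0, -0.35,-1,-0.5,0, -0.35,-1,-0.5,0, -0.35,-1,-0.5,0]'
python3 -m inch '[-0.33,-0.99,-0.5,0, -0.33,-0.99,-0.5,0, -0.33,-0.99,-0.5,0, -0.33,-0.99,-0.5,0]'
python3 -m inch '[0,0,-1,0, 0,0,-1,0, 0,0,-1,0, 0,0,-1,0, 0,0,-1,0, 0,0,-1,0]'
python3 -m inch '[0,0,-0.27,0, 0,0,-0.27,0, 0,0,-0.27,0, 0,0,-0.27,0]'
python3 -m inch '[0,0,0,0, 0,0,0,0, 0,0,0,0, 0,0,0,0, 0,0,0,0, 0,0,0,0, 0,0,0,0, 0,0,0,0]' 0 40
python3 -m inch '[0,0,1,0, 0,0,1,0, 0,0,1,0, 0,0,1,0, 0,0,1,0]'
```

```text
t: 14.2
position: [0.5036, 0.0335, 0.2389]
orientation: [-179.9, 0.1, 89.6]
wrist_force: [-0.6, 0.4, -0.1]
opening: 0.0597
grip_force: 0.0
t: 14.53
position: [0.4673, -0.0659, 0.1875]
orientation: [-179.8, 0.1, 89.6]
wrist_force: [-0.0, 0.2, -0.8]
opening: 0.0599
grip_force: 0.0
t: 14.87
position: [0.4346, -0.1642, 0.1377]
orientation: [-179.8, 0.1, 89.6]
wrist_force: [-1.6, 0.2, 0.2]
opening: 0.0599
grip_force: 0.0
t: 15.37
position: [0.439, -0.1596, 0.0405]
orientation: [179.9, 0.0, 90.0]
wrist_force: [0.1, -0.1, -0.1]
opening: 0.06
grip_force: 0.0
t: 15.7
position: [0.4385, -0.1596, 0.0137]
orientation: [179.9, 0.0, 90.0]
wrist_force: [-0.3, -0.3, 0.7]
opening: 0.0601
grip_force: 0.0
t: 16.37
position: [0.4382, -0.1595, 0.0131]
orientation: [179.9, -0.0, 90.0]
wrist_force: [-2.0, 0.2, 8.7]
opening: 0.0211
grip_force: 38.7
t: 16.78
position: [0.4385, -0.1593, 0.1133]
orientation: [179.8, -0.0, 90.0]
wrist_force: [0.1, 1.3, -0.8]
opening: 0.0209
grip_force: 39.3
```

```bash
python3 -m inch '[0.33,1,0.57,0, 0.33,1,0.57,0, 0.33,1,0.57,0, 0.33,1,0.57,0]'
python3 -m inch '[0.33,1,0,0, 0.33,1,0,0, 0.33,1,0,0, 0.33,1,0,0]'
python3 -m inch '[0.33,1,0,0, 0.33,1,0,0, 0.33,1,0,0, 0.33,1,0,0]'
python3 -m inch '[0.33,1,0,0, 0.33,1,0,0, 0.33,1,0,0, 0.33,1,0,0, 0.33,1.0,0,0]'
python3 -m inch '[0,0,-1,0, 0,0,-1,0, 0,0,-1,0, 0,0,-1,0, 0,0,-1,0]'
python3 -m inch '[0,0,-0.38,0, 0,0,-0.38,0, 0,0,-0.38,0, 0,0,-0.39,0, 0,0,-0.4,0, 0,0,-0.41,0, 0,0,-0.41,0, 0,0,-0.41,0]'
python3 -m inch '[0,0,0,0, 0,0,0,0, 0,0,0,0, 0,0,0,0]' 0.42
python3 -m inch '[0,0,1,0, 0,0,1,0, 0,0,1,0, 0,0,1,0]'
python3 -m inch '[-0.2,-0.6,1,0, -0.2,-0.6,1,0, -0.2,-0.6,1,0, -0.2,-0.6,1,0]' 0.7
python3 -m inch '[-0.1,-0.6,0.3,0, -0.1,-0.6,0.3,0, -0.1,-0.6,0.3,0, -0.1,-0.6,0.3,0, -0.1,-0.6,0.3,0, -0.1,-0.6,0.3,0]'
python3 look.py wrist vial1,pot_rim,pull_tab,pointer,clip_mark,tester,tray w3.png
python3 look.py scene,side vial1,bottle1,cover
```

```text
t: 17.12
position: [0.4736, -0.0531, 0.1706]
orientation: [179.8, -0.1, 90.4]
wrist_force: [1.0, 1.1, -0.1]
opening: 0.0205
grip_force: 39.3
t: 17.45
position: [0.5042, 0.0463, 0.1676]
orientation: [-179.9, -0.1, 90.4]
wrist_force: [0.2, -0.3, 0.6]
opening: 0.0208
grip_force: 39.3
t: 17.78
position: [0.5368, 0.146, 0.1673]
orientation: [-179.9, -0.0, 90.4]
wrist_force: [0.4, -0.6, -0.3]
opening: 0.0209
grip_force: 39.3
t: 18.2
position: [0.569, 0.2403, 0.1673]
orientation: [-179.9, 0.1, 90.1]
wrist_force: [-0.7, -1.2, -0.6]
opening: 0.0207
grip_force: 39.3
t: 18.62
position: [0.5693, 0.2378, 0.0685]
orientation: [-179.9, 0.1, 89.9]
wrist_force: [-0.4, -0.8, -0.4]
opening: 0.0209
grip_force: 39.3
t: 19.28
position: [0.5701, 0.2408, 0.0292]
orientation: [179.9, -0.0, 90.0]
wrist_force: [-0.1, -0.8, 4.2]
opening: 0.0208
grip_force: 41.7
t: 19.62
position: [0.5696, 0.2405, 0.0282]
orientation: [-180.0, 0.0, 90.0]
wrist_force: [0.4, -0.0, -0.4]
opening: 0.036
grip_force: 0.0
t: 19.95
position: [0.5725, 0.2412, 0.1332]
orientation: [179.6, -0.2, 90.0]
wrist_force: [0.4, -0.4, 0.0]
opening:
[... 753 characters left out ...]
87)
tray 2 [ 0.6185 -0.105  -0.004 ] (328, 312)
21.5833 [0.53973622 0.12047689 0.25833268] [ 1.79997091e+02 -3.95933147e-03  8.99976033e+01] 0.05985069918194404
vial1 4 [0.5687 0.2388 0.0165] (369, 243)
vial1 4 [ 0.4415 -0.3765  0.    ] (168, 181)
vial1 4 [0.5722 0.281  0.016 ] (383, 247)
bottle1 2 [ 0.6085 -0.3005 -0.002 ] (179, 234)
bottle1 4 [ 0.3772 -0.255   0.0018] (213, 170)
bottle1 4 [ 4.633e-01 -3.032e-01 -2.000e-04] (190, 190)
bottle1 4 [ 3.552e-01 -1.775e-01 -2.000e-04] (238, 167)
bottle1 4 [ 0.455  -0.2472  0.0015] (209, 191)
cover 4 [ 0.61   -0.3002 -0.002 ] (180, 234)
22.3833 [0.53974322 0.1205101  0.25829985] [ 1.79998817e+02 -5.68343070e-04  9.00026619e+01] 0.05958474643226366
```

```bash
python3 -m inch '[-0.2,-1,-0.2,0, -0.2,-1,-0.2,0, -0.2,-1,-0.2,0, -0.2,-1,-0.2,0]'
python3 -m inch '[-0.2,-1,-0.2,0, -0.2,-1,-0.2,0, -0.2,-1,-0.2,0, -0.2,-1,-0.2,0]'
python3 -m inch '[-0.2,-1,-0.2,0, -0.2,-1,-0.2,0, -0.2,-1,-0.2,0, -0.2,-1,-0.2,0]'
python3 -m inch '[-0.2,-1,-0.2,0, -0.2,-1,-0.2,0, -0.2,-1,-0.2,0, -0.2,-1,-0.2,0]'
python3 -m inch '[-0.17,-0.97,-0.4,0, -0.17,-0.97,-0.4,0, -0.17,-0.97,-0.4,0, -0.17,-0.97,-0.4,0, -0.17,-0.97,-0.4,0]'
python3 -m inch '[0,0,-1,0, 0,0,-1,0, 0,0,-1,0, 0,0,-1,0, 0,0,-1,0, 0,0,-1,0]'
python3 -m inch '[0,0,-0.25,0, 0,0,-0.25,0, 0,0,-0.25,0, 0,0,-0.25,0]'
python3 -m inch '[0,0,0,0, 0,0,0,0, 0,0,0,0, 0,0,0,0, 0,0,0,0, 0,0,0,0, 0,0,0,0, 0,0,0,0]' 0 40
python3 -m inch '[0,0,1,0, 0,0,1,0, 0,0,1,0, 0,0,1,0, 0,0,1,0]'
```

```text
t: 22.72
position: [0.5183, 0.0148, 0.238]
orientation: [-179.9, 0.1, 89.6]
wrist_force: [0.3, -0.5, 0.3]
opening: 0.0601
grip_force: 0.0
t: 23.05
position: [0.4983, -0.0842, 0.2181]
orientation: [-180.0, 0.1, 89.6]
wrist_force: [0.2, 0.5, -0.2]
opening: 0.0598
grip_force: 0.0
t: 23.38
position: [0.4785, -0.1835, 0.1981]
orientation: [-180.0, 0.1, 89.7]
wrist_force: [-0.7, 0.3, -0.4]
opening: 0.0599
grip_force: 0.0
t: 23.72
position: [0.4587, -0.2831, 0.178]
orientation: [-180.0, 0.1, 89.7]
wrist_force: [-0.6, -0.2, 0.1]
opening: 0.0596
grip_force: 0.0
t: 24.13
position: [0.4432, -0.376, 0.1377]
orientation: [-179.9, -0.1, 89.9]
wrist_force: [0.1, 0.6, 0.3]
opening: 0.0595
grip_force: 0.0
t: 24.63
position: [0.4445, -0.3762, 0.04]
orientation: [179.9, 0.1, 90.1]
wrist_force: [0.4, -1.3, -0.1]
opening: 0.0599
grip_force: 0.0
t: 24.97
position: [0.4435, -0.3769, 0.015]
orientation: [179.9, 0.1, 90.0]
wrist_force: [-0.3, -1.1, -0.4]
opening: 0.0601
grip_force: 0.0
t: 25.63
position: [0.4431, -0.3768, 0.0142]
orientation: [179.9, 0.0, 90.0]
wrist_force: [-1.9, 0.9, 6.0]
opening: 0.021
grip_force: 38.9
t: 26.05
position: [0.4434, -0.3767, 0.1144]
orientation: [179.9, 0.0, 90.0]
wrist_force: [0.0, 1.4, -1.0]
opening: 0.0208
grip_force: 39.3
```

```bash
python3 -m inch '[0.21,0.97,0.57,0, 0.21,0.97,0.57,0, 0.21,0.97,0.57,0, 0.21,0.97,0.57,0]'
python3 -m inch '[0.21,0.97,0,0, 0.21,0.97,0,0, 0.21,0.97,0,0, 0.21,0.97,0,0]'
python3 -m inch '[0.21,0.97,0,0, 0.21,0.97,0,0, 0.21,0.97,0,0, 0.21,0.97,0,0]'
python3 -m inch '[0.21,0.97,0,0, 0.21,0.97,0,0, 0.21,0.97,0,0, 0.21,0.97,0,0]'
python3 -m inch '[0.21,0.97,0,0, 0.21,0.97,0,0, 0.21,0.97,0,0, 0.21,0.97,0,0]'
python3 -m inch '[0.21,0.97,0,0, 0.21,0.97,0,0, 0.21,0.97,0,0, 0.21,0.97,0,0, 0.21,0.97,0,0, 0.21,0.97,0,0]'
```

```text
t: 26.38
position: [0.4663, -0.2737, 0.1709]
orientation: [179.9, -0.2, 90.4]
wrist_force: [0.3, 0.5, -0.3]
opening: 0.0211
grip_force: 39.3
t: 26.72
position: [0.4852, -0.1774, 0.1685]
orientation: [-179.8, -0.1, 90.4]
wrist_force: [1.1, 0.3, 0.3]
opening: 0.0207
grip_force: 39.3
t: 27.05
position: [0.506, -0.0815, 0.1688]
orientation: [-179.9, -0.1, 90.3]
wrist_force: [0.1, 0.3, -0.4]
opening: 0.021
grip_force: 39.3
t: 27.38
position: [0.5271, 0.0148, 0.169]
orientation: [-179.9, -0.0, 90.3]
wrist_force: [0.3, 0.4, -0.1]
opening: 0.0209
grip_force: 39.3
t: 27.72
position: [0.5481, 0.1115, 0.1691]
orientation: [-179.9, 0.0, 90.3]
wrist_force: [-0.1, 0.1, -0.7]
opening: 0.0211
grip_force: 39.3
t: 28.22
position: [0.5689, 0.2022, 0.1698]
orientation: [-180.0, 0.1, 89.8]
wrist_force: [0.5, 0.0, -0.0]
opening: 0.021
grip_force: 39.3
```

```bash
python3 -m inch '[0,0,-1,0, 0,0,-1,0, 0,0,-1,0, 0,0,-1,0, 0,0,-1,0]'
python3 -m inch '[0,0,-0.33,0, 0,0,-0.34,0, 0,0,-0.36,0, 0,0,-0.37,0, 0,0,-0.38,0, 0,0,-0.39,0, 0,0,-0.39,0, 0,0,-0.39,0]'
python3 -m inch '[0,0,0,0, 0,0,0,0, 0,0,0,0, 0,0,0,0]' 0.42
python3 -m inch '[0,0,1,0, 0,0,1,0, 0,0,1,0, 0,0,1,0]'
python3 -m inch '[-0.2,-0.6,1,0, -0.2,-0.6,1,0, -0.2,-0.6,1,0, -0.2,-0.6,1,0]' 0.7
python3 -m inch '[0,-0.6,0.3,0, 0,-0.6,0.3,0, 0,-0.6,0.3,0, 0,-0.6,0.3,0, 0,-0.6,0.3,0, 0,-0.6,0.3,0]'
python3 look.py scene,side vial1,bottle1,cover,tray; python3 look.py wrist vial1,pot_rim w4.png
```

```text
t: 28.63
position: [0.5688, 0.2028, 0.0702]
orientation: [-179.9, 0.1, 89.8]
wrist_force: [-0.4, -0.7, 0.4]
opening: 0.021
grip_force: 39.3
t: 29.3
position: [0.569, 0.2057, 0.0319]
orientation: [180.0, -0.0, 90.0]
wrist_force: [0.2, 0.4, 0.6]
opening: 0.0208
grip_force: 39.3
t: 29.63
position: [0.5688, 0.2055, 0.0313]
orientation: [180.0, 0.0, 90.0]
wrist_force: [0.0, 0.5, 0.8]
opening: 0.036
grip_force: 0.0
t: 29.97
position: [0.5715, 0.206, 0.136]
orientation: [179.6, -0.2, 90.0]
wrist_force: [0.8, 0.0, -0.3]
opening: 0.0357
grip_force: 0.0
t: 30.3
position: [0.5508, 0.141, 0.2367]
orientation: [179.6, -0.1, 89.7]
wrist_force: [1.3, -0.2, -0.1]
opening: 0.0595
grip_force: 0.0
t: 30.8
position: [0.5483, 0.0869, 0.2602]
orientation: [-179.9, 0.0, 90.1]
wrist_force: [-1.2, -0.7, -1.1]
opening: 0.06
grip_force: 0.0
vial1 3 [0.5693 0.2387 0.0157] (368, 244)
vial1 4 [0.5728 0.2798 0.0175] (384, 248)
vial1 3 [0.5663 0.206  0.017 ] (357, 242)
bottle1 4 [ 0.4638 -0.3052 -0.0015] (190, 190)
bottle1 4 [ 0.4552 -0.249   0.0023] (209, 191)
bottle1 4 [ 0.355  -0.177   0.0005] (238, 166)
bottle1 4 [ 0.3792 -0.255   0.0012] (212, 169)
cover 4 [ 0.608 -0.299 -0.002] (180, 234)
tray 4 [ 6.162e-01 -1.100e-01  2.000e-04] (244, 245)
31.8 [0.54873983 0.08549408 0.26130732] [ 1.79998799e+02 -3.16824257e-03  8.99973940e+01] 0.059893731441107545
vial1 2 [0.5695 0.2415 0.013 ] (299, 39)
vial1 2 [0.568 0.209 0.014] (296, 70)
pot_rim 2 [0.5685 0.2425 0.0745] (302, 26)
32.1 [0.5487393  0.08550309 0.26130071] [ 1.79998110e+02 -4.82436179e-04  9.00037022e+01] 0.06020319627520591
```

View pics/w4.png

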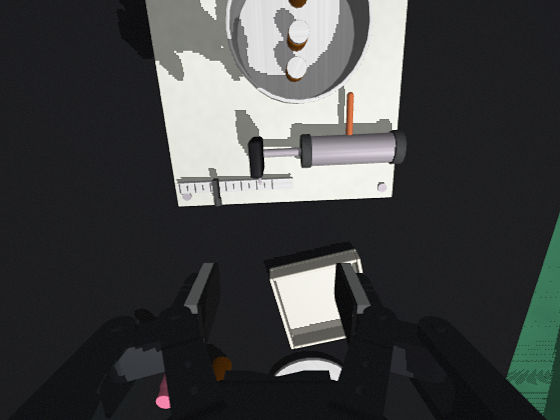

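All three vials stand in the pot at (298,0), (298,33) and (296,68). Bottles next, starting with the one at (0.455,-0.249).

```bash
python3 -m inch '[-0.3,-1,-0.2,0, -0.3,-1,-0.2,0, -0.3,-1,-0.2,0, -0.3,-1,-0.2,0]'
python3 -m inch '[-0.3,-1,-0.2,0, -0.3,-1,-0.2,0, -0.3,-1,-0.2,0, -0.3,-1,-0.2,0]'
python3 -m inch '[-0.3,-1,-0.6,0, -0.3,-1,-0.6,0, -0.3,-1,-0.6,0, -0.3,-1,-0.6,0]'
python3 -m inch '[-0.03,-0.34,-0.4,0, -0.03,-0.34,-0.4,0, -0.03,-0.34,-0.4,0, -0.03,-0.34,-0.4,0, -0.03,-0.34,-0.4,0]'
python3 -m inch '[0,0,-0.98,0, 0,0,-0.98,0, 0,0,-0.98,0, 0,0,-0.98,0, 0,0,-0.98,0, 0,0,-0.98,0]'
python3 -m inch '[0,0,0,0, 0,0,0,0, 0,0,0,0, 0,0,0,0, 0,0,0,0, 0,0,0,0, 0,0,0,0]' 0 40
python3 -m inch '[0,0,1,0, 0,0,1,0, 0,0,1,0, 0,0,1,0, 0,0,1,0]'
python3 -m inch '[0.8,0.83,0.1,0, 0.8,0.83,0.1,0, 0.8,0.83,0.1,0, 0.8,0.83,0.1,0, 0.8,0.83,0.1,0]'
python3 -m inch '[0.82,0.83,0,0, 0.82,0.83,0,0, 0.82,0.83,0,0, 0.82,0.83,0,0, 0.82,0.83,0,0, 0.82,0.83,0,0]'
```

```text
t: 32.43
position: [0.5167, -0.0204, 0.241]
orientation: [-179.9, 0.1, 89.6]
wrist_force: [-0.2, -0.0, 0.9]
opening: 0.0597
grip_force: 0.0
t: 32.77
position: [0.4866, -0.1195, 0.2211]
orientation: [-180.0, 0.1, 89.6]
wrist_force: [0.5, 0.2, 0.0]
opening: 0.0596
grip_force: 0.0
t: 33.1
position: [0.455, -0.2196, 0.1591]
orientation: [-179.8, 0.1, 89.6]
wrist_force: [-1.9, 0.2, 0.3]
opening: 0.0596
grip_force: 0.0
t: 33.52
position: [0.4567, -0.2476, 0.122]
orientation: [180.0, -0.0, 90.1]
wrist_force: [0.8, -0.4, -0.1]
opening: 0.0598
grip_force: 0.0
t: 34.02
position: [0.4573, -0.2486, 0.0251]
orientation: [179.8, 0.0, 90.0]
wrist_force: [-0.3, -0.2, 0.7]
opening: 0.0596
grip_force: 0.0
t: 34.6
position: [0.4568, -0.2487, 0.0249]
orientation: [179.8, 0.0, 90.0]
wrist_force: [-1.2, 1.8, 9.9]
opening: 0.0312
grip_force: 38.8
t: 35.02
position: [0.4566, -0.2484, 0.1246]
orientation: [179.8, 0.0, 90.0]
wrist_force: [0.2, 0.0, -0.9]
opening: 0.0311
grip_force: 39.9
t: 35.43
position: [0.5362, -0.1631, 0.1317]
orientation: [-179.9, -0.0, 90.3]
wrist_force: [-0.4, -1.0, -0.4]
opening: 0.0309
grip_force: 40.0
t: 35.93
position: [0.6161, -0.0843, 0.1323]
orientation: [-179.9, 0.1, 89.9]
wrist_force: [-0.5, -1.1, -0.6]
opening: 0.0312
grip_force: 40.0
```

```bash
python3 -m inch '[0,0,-0.8,0, 0,0,-0.8,0, 0,0,-0.8,0, 0,0,-0.9,0, 0,0,-0.95,0, 0,0,-1,0, 0,0,-1,0, 0,0,-1,0]'
python3 -m inch '[0,0,0,0, 0,0,0,0, 0,0,0,0, 0,0,0,0]' 0.58
python3 -m inch '[0,0,1,0, 0,0,1,0, 0,0,1,0, 0,0,1,0]'
python3 look.py scene,side bottle1,cover
python3 -m inch '[-0.76,-1,0,0, -0.76,-1,0,0, -0.76,-1,0,0, -0.76,-1,0,0]' 0.7
python3 -m inch '[-0.76,-1,0,0, -0.76,-1,0,0, -0.76,-1,0,0, -0.76,-1,0,0, -0.76,-1,0,0]'
```

```text
t: 36.6
position: [0.6184, -0.0827, 0.0344]
orientation: [179.9, -0.0, 90.0]
wrist_force: [-0.4, 0.4, -0.8]
opening: 0.0312
grip_force: 40.1
t: 36.93
position: [0.618, -0.0824, 0.0337]
orientation: [180.0, -0.0, 90.0]
wrist_force: [-0.1, 0.5, -0.3]
opening: 0.0502
grip_force: 0.0
t: 37.27
position: [0.6204, -0.0835, 0.1383]
orientation: [179.6, 0.0, 90.0]
wrist_force: [0.2, -0.7, 0.3]
opening: 0.0495
grip_force: 0.0
bottle1 4 [ 0.3778 -0.2558  0.0012] (213, 169)
bottle1 4 [ 0.6178 -0.0825  0.0078] (254, 245)
bottle1 4 [ 0.4625 -0.3022 -0.002 ] (192, 191)
bottle1 2 [ 0.354  -0.176   0.0005] (261, 293)
cover 4 [ 0.609  -0.2995 -0.001 ] (181, 234)
37.8667 [ 0.6175877  -0.08258717  0.13293101] [-1.79967191e+02  8.93428045e-03  8.99921770e+01] 0.049385984378265864
t: 38.2
position: [0.536, -0.1907, 0.134]
orientation: [-179.9, 0.2, 89.4]
wrist_force: [-0.4, -0.7, 0.6]
opening: 0.0596
grip_force: 0.0
t: 38.62
position: [0.4639, -0.2851, 0.1337]
orientation: [180.0, 0.0, 89.6]
wrist_force: [0.6, 0.2, 0.9]
opening: 0.0596
grip_force: 0.0
```

```bash
python3 -m inch '[-0.02,-0.21,-0.1,0, -0.02,-0.21,-0.1,0, -0.02,-0.21,-0.1,0, -0.02,-0.21,-0.1,0]'
python3 -m inch '[0,0,-1,0, 0,0,-1,0, 0,0,-1,0, 0,0,-1,0, 0,0,-1,0, 0,0,-1,0]'
python3 -m inch '[0,0,0,0, 0,0,0,0, 0,0,0,0, 0,0,0,0, 0,0,0,0, 0,0,0,0, 0,0,0,0]' 0 40
python3 -m inch '[0,0,1,0, 0,0,1,0, 0,0,1,0, 0,0,1,0, 0,0,1,0]'
python3 -m inch '[0.77,0.83,0.1,0, 0.77,0.83,0.1,0, 0.77,0.83,0.1,0, 0.77,0.83,0.1,0, 0.77,0.83,0.1,0]'
python3 -m inch '[0.76,0.83,0,0, 0.76,0.83,0,0, 0.76,0.83,0,0, 0.76,0.83,0,0, 0.76,0.83,0,0, 0.76,0.83,0,0]'
python3 -m inch '[0,0,-0.8,0, 0,0,-0.8,0, 0,0,-0.8,0, 0,0,-0.9,0, 0,0,-0.95,0, 0,0,-1,0, 0,0,-1,0, 0,0,-1,0]'
```

```text
t: 38.95
position: [0.4644, -0.3024, 0.1231]
orientation: [-180.0, -0.0, 90.1]
wrist_force: [0.3, -0.2, -0.3]
opening: 0.0601
grip_force: 0.0
t: 39.45
position: [0.4649, -0.3036, 0.0247]
orientation: [179.9, 0.0, 90.0]
wrist_force: [0.8, -0.5, 0.3]
opening: 0.0598
grip_force: 0.0
t: 40.03
position: [0.4647, -0.3038, 0.0249]
orientation: [179.9, 0.0, 90.0]
wrist_force: [-1.4, 2.7, 7.5]
opening: 0.0311
grip_force: 39.0
t: 40.45
position: [0.4646, -0.3035, 0.1247]
orientation: [179.8, 0.0, 90.0]
wrist_force: [-0.5, 0.2, -1.1]
opening: 0.0311
grip_force: 39.9
t: 40.87
position: [0.5414, -0.2179, 0.1317]
orientation: [-179.9, -0.1, 90.3]
wrist_force: [-1.8, -1.6, -0.9]
opening: 0.0311
grip_force: 39.9
t: 41.37
position: [0.6152, -0.1392, 0.1324]
orientation: [-179.9, 0.1, 89.9]
wrist_force: [0.4, -0.2, -1.1]
opening: 0.031
grip_force: 40.0
t: 42.03
position: [0.6174, -0.1378, 0.0344]
orientation: [179.9, 0.0, 90.0]
wrist_force: [0.4, 0.5, -0.5]
opening: 0.0313
grip_force: 40.0
```

```bash
python3 -m inch '[0,0,0,0, 0,0,0,0, 0,0,0,0, 0,0,0,0]' 0.58
python3 -m inch '[0,0,1,0, 0,0,1,0, 0,0,1,0, 0,0,1,0]'
python3 -m inch '[-0.17,0.95,1,0, -0.17,0.95,1,0, -0.17,0.95,1,0, -0.17,0.95,1,0, -0.17,0.95,1,0]'
python3 -m inch '[-0.17,0.95,0.5,0, -0.17,0.95,0.5,0, -0.17,0.95,0.5,0, -0.17,0.95,0.5,0, -0.17,0.95,0.5,0]'
python3 -m inch '[-0.1,0.95,0.5,0, -0.1,0.95,0.5,0, -0.1,0.95,0.5,0, -0.1,0.95,0.5,0, -0.1,0.95,0.5,0, -0.1,0.95,0.5,0, -0.1,0.95,0.5,0, -0.1,0.95,0.5,0, -0.1,0.95,0.5,0]'
cat > circ.py <<'E'
from h import *
import sys
from scipy.optimize import minimize
n,z,x0,y0,out=sys.argv[1],float(sys.argv[2]),float(sys.argv[3]),float(sys.argv[4]),sys.argv[5]; rs=[float(r) for r in sys.argv[6:]]
c=cap(n,out); print(pose()[0])
g=cv2.GaussianBlur(cv2.cvtColor(c['color'],6),(0,0),1.0).astype(np.float32)
m=np.hypot(cv2.Sobel(g,5,1,0),cv2.Sobel(g,5,0,1)); m=cv2.GaussianBlur(np.minimum(m,150),(0,0),1.0)
t=np.linspace(0,2*np.pi,360)
def uv(x,y,r):
    P=np.stack([x+r*np.cos(t),y+r*np.sin(t),0*t+z],1); v=(P-c['p'])@c['R']
    return (c['f']*v[:,0]/v[:,2]+c['cx']).astype(np.float32),(c['f']*v[:,1]/v[:,2]+c['cy']).astype(np.float32)
def sc(q): return -sum(cv2.remap(m,*uv(q[0],q[1],r),1).mean() for r in rs)
b=min((sc((x0+i,y0+j)),x0+i,y0+j) for i in np.arange(-.012,.0121,.001) for j in np.arange(-.012,.0121,.001))
q=minimize(sc,b[1:],method='Nelder-Mead',options=dict(initial_simplex=[b[1:],(b[1]+.001,b[2]),(b[1],b[2]+.001)]))
print(n,'centre',np.round(q.x,4),-q.fun)
im=c['color'].copy()
for r in rs:
    u,v=uv(*q.x,r); cv2.polylines(im,[np.stack([u,v],1).astype(np.int32)],True,(0,0,255),1)
cv2.imwrite('pics/'+out,im)
E
python3 circ.py wrist 0.076 0.572 0.242 potw.png 0.07 0.066
python3 circ.py scene 0.076 0.572 0.242 pots.png 0.07 0.066; python3 circ.py side 0.076 0.572 0.242 potd.png 0.07 0.066
python3 circ.py scene 0.014 0.609 -0.2995 covs.png 0.074; python3 circ.py side 0.014 0.609 -0.2995 covd.png 0.074
python3 look.py wrist pull_tab,clip_mark,pointer; python3 look.py scene,side bottle1
```

```text
t: 42.37
position: [0.617, -0.1374, 0.0337]
orientation: [180.0, -0.0, 90.0]
wrist_force: [0.5, -0.1, 0.1]
opening: 0.05
grip_force: 0.0
t: 42.7
position: [0.6193, -0.1387, 0.1384]
orientation: [179.6, 0.1, 90.0]
wrist_force: [0.7, -0.5, -0.1]
opening: 0.0496
grip_force: 0.0
t: 43.12
position: [0.601, -0.0389, 0.2354]
orientation: [179.8, -0.1, 90.3]
wrist_force: [1.0, -0.2, -0.7]
opening: 0.0497
grip_force: 0.0
t: 43.53
position: [0.5826, 0.0531, 0.2824]
orientation: [-180.0, 0.0, 90.1]
wrist_force: [0.2, -1.2, -0.4]
opening: 0.0496
grip_force: 0.0
t: 44.28
position: [0.5728, 0.146, 0.3328]
orientation: [-180.0, 0.0, 89.9]
wrist_force: [-0.7, -0.2, -0.8]
opening: 0.0495
grip_force: 0.0
[0.57281028 0.14637044 0.33298651]
wrist centre [0.5675 0.2425] 203.3372344970703
[0.5728144  0.14672441 0.3331072 ]
scene centre [0.5709 0.2441] 232.26055908203125
[0.57278605 0.14692618 0.33317587]
side centre [0.5732 0.2495] 253.726318359375
[0.57276933 0.14715922 0.33321459]
scene centre [ 0.6087 -0.2986] 144.43653869628906
[0.57275704 0.1473057  0.33325677]
side centre [ 0.6068 -0.3007] 138.6989288330078
pull_tab 2 [0.5205 0.1195 0.064 ] (241, 189)
pull_tab 1 [ 0.606 -0.297 -0.002] (294, 378)
clip_mark 2 [0.4685 0.074  0.0255] (212, 212)
clip_mark 1 [0.567 0.21  0.013] (274, 121)
clip_mark 1 [0.52  0.073 0.022] (244, 212)
pointer 2 [0.523  0.073  0.0235] (246, 211)
pointer 1 [ 0.547  0.183 -0.003] (262, 139)
pointer 1 [0.564 0.209 0.019] (272, 122)
pointer 1 [ 0.604 -0.298  0.005] (293, 381)
44.9333 [0.57271818 0.14758024 0.33331469] [ 1.79998273e+02 -2.90488720e-03  9.00093132e+01] 0.049712003639818696
bottle1 4 [ 0.355  -0.1768 -0.0008] (239, 166)
bottle1 3 [ 0.6197 -0.1367  0.0037] (235, 243)
bottle1 4 [ 0.3798 -0.2572  0.0015] (212, 168)
bottle1 2 [ 0.618  -0.0805  0.008 ] (254, 246)
45.3333 [0.57274515 0.14751118 0.33328996] [1.79999365e+02 4.80847337e-04 9.00017673e+01] 0.04973125473164947
```

View pics/potw.png

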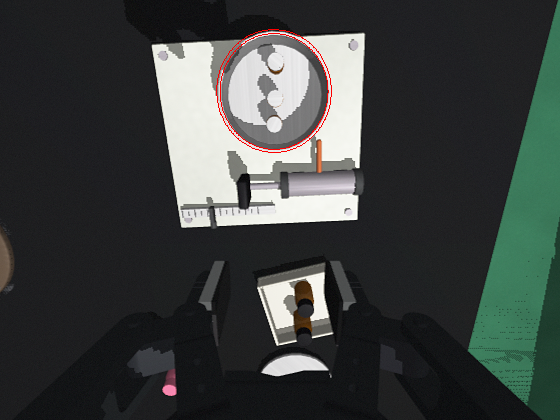

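```bash
for n in wrist scene; do for a in "0.5712 0.2795" "0.5696 0.2405" "0.5688 0.2055"; do python3 circ.py $n 0.063 $a tmp_$n.png 0.01 | tail -1; done; done
python3 circ.py side 0.076 0.572 0.242 potd.png 0.07 | tail -1;python3 circ.py scene 0.076 0.572 0.242 pots.png 0.07 | tail -1
python3 circ.py wrist 0.076 0.572 0.242 potw2.png 0.07|tail -1
python3 - <<'E'
import cv2,numpy as np
f=lambda n,x,y,w:cv2.resize(cv2.imread('pics/'+n)[y:y+w,x:x+w],(266,266),interpolation=2)
cv2.imwrite('pics/chk.png',np.hstack([f('pots.png',335,200,80),f('potd.png',210,140,80),f('tmp_wrist.png',210,20,133)]))
E
```

```text
wrist centre [0.5685 0.281 ] 107.51958465576172
wrist centre [0.5568 0.2556] 123.2475357055664
wrist centre [0.567  0.2072] 137.33924865722656
scene centre [0.5841 0.2931] 118.1041259765625
scene centre [0.5816 0.2536] 122.6976318359375
scene centre [0.582  0.2208] 127.32087707519531
side centre [0.5721 0.249 ] 127.74152374267578
scene centre [0.5714 0.2433] 115.36299133300781
wrist centre [0.5629 0.2425] 82.59400177001953
```

View pics/chk.png

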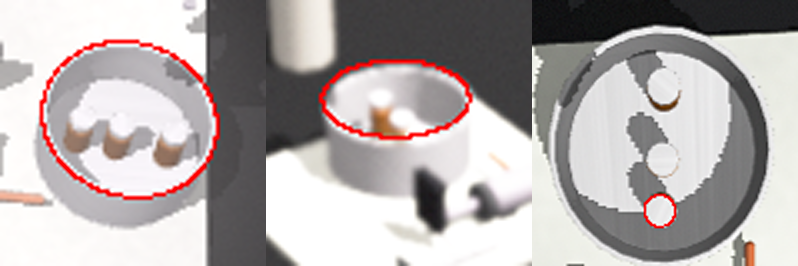

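The rim fits well in the wrist and scene crops, and with the bias taken from the known vial places the pot centre is about (0.571,0.242). Both bottles are in the tray. Now a look at the cover.

```bash
python3 -m inch '[0.06,-0.9,-0.1,0, 0.06,-0.9,-0.1,0, 0.06,-0.9,-0.1,0, 0.06,-0.9,-0.1,0]' 0.7
python3 -m inch '[0.06,-0.9,-0.1,0, 0.06,-0.9,-0.1,0, 0.06,-0.9,-0.1,0, 0.06,-0.9,-0.1,0]'
python3 -m inch '[0.06,-0.9,-0.1,0, 0.06,-0.9,-0.1,0, 0.06,-0.9,-0.1,0, 0.06,-0.9,-0.1,0]'
python3 -m inch '[0.06,-0.9,-0.1,0, 0.06,-0.9,-0.1,0, 0.06,-0.9,-0.1,0, 0.06,-0.9,-0.1,0]'
python3 -m inch '[0.06,-0.9,-0.1,0, 0.06,-0.9,-0.1,0, 0.06,-0.9,-0.1,0, 0.06,-0.9,-0.1,0]'
python3 -m inch '[0.06,-0.9,0,0, 0.06,-0.9,0,0, 0.06,-0.9,0,0, 0.06,-0.9,0,0, 0.06,-0.9,0,0, 0.06,-0.9,0,0, 0.06,-0.9,0,0, 0.06,-0.9,0,0, 0.06,-0.9,0,0]' | tail -6
python3 circ.py wrist 0.014 0.609 -0.2995 covw.png 0.074;python3 circ.py wrist 0.048 0.609 -0.2995 covk.png 0.012
python3 look.py wrist cover; python3 look.py scene,side cover,bottle1
```

```text
t: 46.12
position: [0.5786, 0.0527, 0.3236]
orientation: [180.0, 0.1, 89.6]
wrist_force: [-0.4, -0.5, -0.0]
opening: 0.0599
grip_force: 0.0
t: 46.45
position: [0.5844, -0.0361, 0.3135]
orientation: [180.0, 0.1, 89.7]
wrist_force: [-0.3, -0.1, -0.3]
opening: 0.0598
grip_force: 0.0
t: 46.78
position: [0.5903, -0.1253, 0.3032]
orientation: [-180.0, 0.1, 89.7]
wrist_force: [-0.4, 1.2, 0.0]
opening: 0.0595
grip_force: 0.0
t: 47.12
position: [0.5963, -0.2146, 0.293]
orientation: [-180.0, 0.1, 89.8]
wrist_force: [0.6, -0.2, 0.2]
opening: 0.0596
grip_force: 0.0
t: 47.45
position: [0.6024, -0.304, 0.2827]
orientation: [-179.9, 0.0, 89.8]
wrist_force: [-0.4, 0.8, -1.1]
opening: 0.0597
grip_force: 0.0
t: 48.2
position: [0.6094, -0.3911, 0.2836]
orientation: [180.0, -0.0, 90.1]
wrist_force: [0.1, 0.2, -0.6]
opening: 0.0596
grip_force: 0.0
[ 0.60928105 -0.39141107  0.28353537]
wrist centre [ 0.6057 -0.2983] 141.6531219482422
[ 0.60907938 -0.39176101  0.28351657]
wrist centre [ 0.6056 -0.298 ] 141.09779357910156
cover 2 [ 0.6055 -0.2985 -0.002 ] (276, 98)
48.5 [ 0.60874347 -0.39247376  0.28337211] [1.79992195e+02 1.22563052e-03 8.99980087e+01] 0.06014667738916645
cover 4 [ 0.6085 -0.3005 -0.002 ] (181, 234)
cover 2 [ 0.62   -0.0815  0.0065] (253, 245)
bottle1 4 [ 0.6182 -0.1368  0.0042] (234, 243)
bottle1 3 [ 3.780e-01 -2.543e-01 -3.000e-04] (213, 169)
bottle1 4 [ 0.3548 -0.1753 -0.0005] (238, 166)
bottle1 4 [ 0.6173 -0.0812  0.0068] (255, 247)
49.1 [ 0.60873305 -0.39252175  0.28330385] [1.79997284e+02 1.59227519e-03 9.00002943e+01] 0.05971522489346131
```

View pics/covw.png

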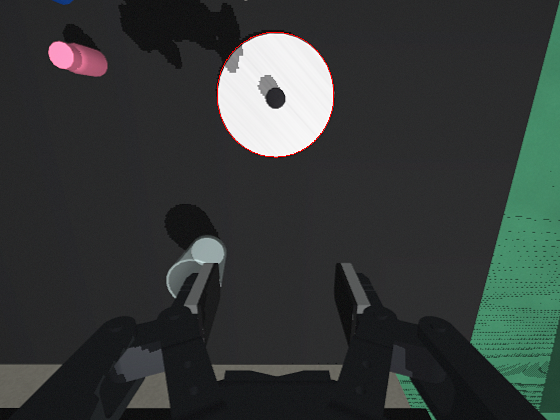

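The fit sits on the disc edge: disc centre (276,95), knob (275,98). Same-camera displacement from cover to pot is about (-0.038,+0.541). Grasping the knob.

```bash
python3 -m inch '[0,0.925,-1,0, 0,0.925,-1,0, 0,0.925,-1,0, 0,0.925,-1,0, 0,0.925,-1,0]'
python3 -m inch '[0,0,-0.9,0, 0,0,-0.9,0, 0,0,-0.9,0, 0,0,-0.9,0]'
python3 -m inch '[0,0,-0.73,0, 0,0,-0.73,0, 0,0,-0.73,0, 0,0,-0.73,0, 0,0,-0.73,0, 0,0,-0.73,0]'
python3 -m inch '[0,0,0,0, 0,0,0,0, 0,0,0,0, 0,0,0,0, 0,0,0,0, 0,0,0,0, 0,0,0,0, 0,0,0,0]' 0 90
python3 -m inch '[0,0,0.3,0, 0,0,0.6,0, 0,0,1,0, 0,0,1,0, 0,0,1,0, 0,0,1,0, 0,0,1,0]'
```

```text
t: 49.52
position: [0.6087, -0.2952, 0.1801]
orientation: [-179.8, -0.2, 90.3]
wrist_force: [0.4, 0.1, 0.6]
opening: 0.0599
grip_force: 0.0
t: 49.85
position: [0.6074, -0.3008, 0.092]
orientation: [-179.8, -0.0, 89.9]
wrist_force: [-0.5, 0.1, -0.0]
opening: 0.0598
grip_force: 0.0
t: 50.35
position: [0.6105, -0.3016, 0.0239]
orientation: [179.8, 0.1, 90.0]
wrist_force: [-0.4, -0.6, 0.5]
opening: 0.0596
grip_force: 0.0
t: 51.02
position: [0.6092, -0.3002, 0.0218]
orientation: [179.9, 0.0, 90.0]
wrist_force: [-2.1, 1.8, 8.6]
opening: 0.0214
grip_force: 87.8
t: 51.6
position: [0.6079, -0.299, 0.1186]
orientation: [-179.9, -0.1, 90.0]
wrist_force: [-0.5, -0.9, -3.5]
opening: 0.0217
grip_force: 89.0
```

```bash
python3 -m inch '[-0.06,0.9,0.4,0, -0.06,0.9,0.4,0, -0.06,0.9,0.4,0, -0.06,0.9,0.4,0]'
python3 -m inch '[-0.06,0.9,0,0, -0.06,0.9,0,0, -0.06,0.9,0,0, -0.06,0.9,0,0]'
python3 -m inch '[-0.06,0.9,0,0, -0.06,0.9,0,0, -0.06,0.9,0,0, -0.06,0.9,0,0]'
python3 -m inch '[-0.06,0.9,0,0, -0.06,0.9,0,0, -0.06,0.9,0,0, -0.06,0.9,0,0]'
python3 -m inch '[-0.06,0.9,0,0, -0.06,0.9,0,0, -0.06,0.9,0,0, -0.06,0.9,0,0, -0.06,0.9,0,0]'
python3 -m inch '[-0.07,0.8,0,0, -0.07,0.8,0,0, -0.07,0.9,0,0, -0.07,0.9,0,0, -0.07,0.9,0,0, -0.07,0.9,0,0, -0.07,0.9,0,0, -0.07,0.9,0,0, -0.07,0.9,0,0, -0.07,0.9,0,0]'
python3 -c "
from h import *
s=pose()[2]; print(s['t'],s['position'],s['orientation'],s['opening'],s['wrist_force'],s['ft_torque'])"; python3 look.py scene,side cover_seat,pot_rim,bottle1,vial1
```

```text
t: 51.93
position: [0.6037, -0.2044, 0.1598]
orientation: [-180.0, -0.2, 90.3]
wrist_force: [1.1, -1.0, -2.7]
opening: 0.0216
grip_force: 89.2
t: 52.27
position: [0.5964, -0.1153, 0.1583]
orientation: [-179.8, -0.1, 90.3]
wrist_force: [-0.1, -0.1, -2.8]
opening: 0.0215
grip_force: 89.3
t: 52.6
position: [0.5903, -0.0263, 0.1587]
orientation: [-179.9, -0.1, 90.3]
wrist_force: [-0.8, -0.9, -3.6]
opening: 0.0217
grip_force: 89.3
t: 52.93
position: [0.5845, 0.063, 0.1591]
orientation: [-179.9, -0.0, 90.3]
wrist_force: [0.6, -0.0, -2.8]
opening: 0.0215
grip_force: 89.3
t: 53.35
position: [0.579, 0.1484, 0.1597]
orientation: [-180.0, 0.1, 90.0]
wrist_force: [-0.4, -0.1, -2.4]
opening: 0.0214
grip_force: 89.3
t: 54.18
position: [0.5719, 0.2393, 0.1604]
orientation: [180.0, -0.0, 89.9]
wrist_force: [-0.1, -0.7, -1.6]
opening: 0.0217
grip_force: 89.3
54.1833 [0.57193689 0.23929259 0.16042318] [ 1.79991193e+02 -3.94297559e-03  8.99441959e+01] 0.021738541128466286 [-0.14749103 -0.70947229 -1.61917177] [-0.07834548  0.03221689 -0.02728608]
cover_seat 4 [0.5727 0.2405 0.143 ] (377, 224)
pot_rim 4 [0.5722 0.2415 0.0748] (373, 236)
bottle1 3 [ 0.6187 -0.081   0.0063] (254, 247)
bottle1 4 [ 0.3778 -0.2558  0.0018] (211, 168)
bottle1 4 [ 0.6165 -0.1375  0.0038] (235, 242)
bottle1 4 [ 0.3552 -0.1775 -0.0005] (238, 166)
vial1 4 [0.5678 0.206  0.018 ] (357, 243)
vial1 3 [0.5697 0.24   0.0157] (249, 187)
vial1 2 [0.571  0.282  0.0175] (244, 180)
55.1833 [0.57174649 0.24000083 0.1602902 ] [1.79998809e+02 1.01918203e-03 9.00010125e+01] 0.02145216200530819
```

```bash
python3 -m inch '[-0.01,0.01,-0.3,0, -0.01,0.01,-0.5,0, -0.01,0.01,-0.55,0, -0.01,0.01,-0.55,0, -0.01,0.01,-0.55,0, -0.01,0.01,-0.55,0, -0.01,0.01,-0.55,0]'
python3 -m inch '[0,0,-0.03,0, 0,0,-0.06,0, 0,0,-0.08,0, 0,0,-0.1,0, 0,0,-0.1,0, 0,0,-0.1,0]'
python3 -m inch '[0,0,-0.02,0, 0,0,-0.04,0, 0,0,-0.06,0, 0,0,-0.06,0, 0,0,-0.06,0]'
```

```text
t: 55.77
position: [0.5716, 0.2412, 0.1067]
orientation: [179.9, -0.1, 90.0]
wrist_force: [0.0, -0.9, -2.3]
opening: 0.0215
grip_force: 89.2
t: 56.27
position: [0.5707, 0.2409, 0.0951]
orientation: [-180.0, 0.0, 90.0]
wrist_force: [-0.0, -0.1, -2.4]
opening: 0.0217
grip_force: 89.2
t: 56.68
position: [0.5708, 0.2411, 0.0898]
orientation: [180.0, -0.0, 90.0]
wrist_force: [-3.0, -0.7, 4.8]
opening: 0.0213
grip_force: 90.1
```

```bash
python3 -m inch '[0,0,-0.01,0, 0,0,-0.01,0, 0,0,-0.01,0, 0,0,-0.01,0, 0,0,-0.01,0]' 0.6
python3 -m inch '[0,0,0.5,0, 0,0,1,0, 0,0,1,0, 0,0,1,0]'
python3 -m inch '[-0.3,-0.95,1,0, -0.3,-0.95,1,0, -0.3,-0.95,1,0, -0.3,-0.95,1,0, -0.3,-0.95,1,0]'
python3 -m inch '[-0.15,-0.5,0.3,0, -0.15,-0.5,0.3,0, -0.15,-0.5,0.3,0, -0.15,-0.5,0.3,0, -0.15,-0.5,0.3,0, -0.15,-0.5,0.3,0, -0.15,-0.5,0.3,0]'
python3 look.py scene,side cover_seat,pot_rim,cover,vial1,bottle1,pointer,pull_tab,clip_mark; python3 look.py wrist cover_seat,pointer,clip_mark,pull_tab w6.png
```

```text
t: 57.1
position: [0.5708, 0.241, 0.0882]
orientation: [180.0, 0.0, 90.0]
wrist_force: [-0.7, 0.9, -0.2]
opening: 0.0514
grip_force: 0.0
t: 57.43
position: [0.5734, 0.2413, 0.1931]
orientation: [179.6, -0.2, 90.0]
wrist_force: [0.3, -0.0, -0.9]
opening: 0.0509
grip_force: 0.0
t: 57.85
position: [0.5417, 0.1424, 0.2913]
orientation: [179.8, -0.1, 89.7]
wrist_force: [0.3, 0.9, -0.2]
opening: 0.0509
grip_force: 0.0
t: 58.43
position: [0.5256, 0.0973, 0.3173]
orientation: [-179.9, 0.1, 90.1]
wrist_force: [-0.1, -0.5, -0.6]
opening: 0.0516
grip_force: 0.0
cover_seat 4 [0.5708 0.2408 0.0725] (373, 235)
cover 4 [0.5725 0.2405 0.0655] (372, 238)
cover 2 [ 5.040e-01 -5.225e-01  5.000e-04] (117, 193)
bottle1 4 [ 0.6178 -0.137   0.0042] (234, 243)
bottle1 3 [ 0.619  -0.0837  0.008 ] (253, 246)
bottle1 4 [ 0.3788 -0.2562  0.    ] (212, 170)
bottle1 4 [ 0.3545 -0.1777 -0.0012] (238, 166)
pointer 4 [0.5258 0.0703 0.028 ] (311, 220)
pull_tab 4 [0.525  0.117  0.0652] (328, 216)
clip_mark 4 [0.4705 0.0675 0.0265] (312, 204)
pot_rim 2 [0.572  0.242  0.0735] (250, 171)
60.2333 [0.52575037 0.09601601 0.31830283] [1.79997671e+02 4.63265430e-04 9.00043416e+01] 0.05133026262201777
cover_seat 3 [0.568  0.242  0.0717] (317, 49)
pointer 2 [0.522 0.072 0.023] (274, 183)
clip_mark 2 [0.468  0.0745 0.0255] (239, 181)
pull_tab 2 [0.5215 0.118  0.064 ] (278, 157)
60.7333 [0.52571863 0.09601256 0.31827339] [-1.79998078e+02  1.04694139e-03  9.00019423e+01] 0.05150939330767147
```

View pics/w6.png

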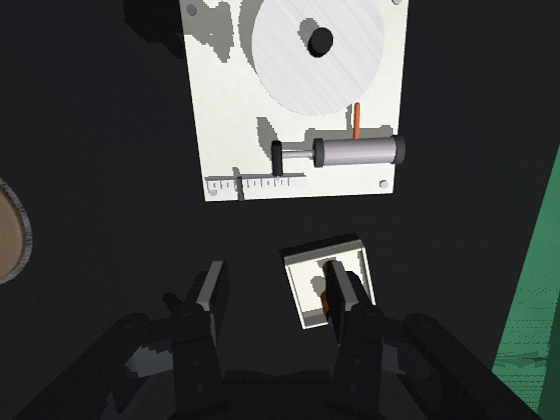

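The cover is seated level, with its knob at (320,42), the tab at (278,157), the pointer at (274,183) and the clip at (239,183). The required draw is about 55 mm and the tester's yaw about +2°. Grasping the tab.

```bash
python3 -m inch '[-0.01,0.21,-1,0.011, -0.01,0.21,-1,0.011, -0.01,0.21,-1,0.011, -0.01,0.21,-1,0.011]' 0.5 60
python3 -m inch '[0,0,-1,0, 0,0,-1,0, 0,0,-1,0, 0,0,-1,0, 0,0,-1,0, 0,0,-1,0]'
python3 -c "
from h import *
print(pose()[0],pose()[2]['orientation'])"
```

```text
t: 61.07
position: [0.5221, 0.1179, 0.2143]
orientation: [-179.6, 0.1, 92.1]
wrist_force: [-0.9, 0.1, 1.1]
opening: 0.0427
grip_force: 0.0
t: 61.57
position: [0.5265, 0.1168, 0.1205]
orientation: [179.8, -0.0, 92.0]
wrist_force: [-0.5, 0.3, -0.3]
opening: 0.0428
grip_force: 0.0
[0.52646446 0.11681671 0.1205199 ] [ 1.79823956e+02 -3.74716271e-02  9.19524014e+01]
```

```bash
python3 -m inch '[-0.01,0,-0.35,0, -0.01,0,-0.71,0, -0.01,0,-0.71,0, -0.01,0,-0.71,0, -0.01,0,-0.71,0, -0.01,0,-0.71,0]'
python3 -m inch '[0,0,0,0, 0,0,0,0, 0,0,0,0, 0,0,0,0, 0,0,0,0, 0,0,0,0, 0,0,0,0, 0,0,0,0]' 0 80
```

```text
t: 62.07
position: [0.5256, 0.1172, 0.0499]
orientation: [179.8, -0.1, 92.0]
wrist_force: [0.1, 0.6, -0.9]
opening: 0.0426
grip_force: 0.0
t: 62.73
position: [0.5254, 0.1174, 0.0487]
orientation: [179.8, -0.1, 92.0]
wrist_force: [0.5, -0.5, 8.4]
opening: 0.013
grip_force: 78.9
```

```bash
python3 -m inch '[-0.08,0,0,0, -0.16,-0.01,0,0, -0.24,-0.01,0,0, -0.32,-0.01,0,0, -0.4,-0.01,0,0, -0.45,-0.02,0,0, -0.48,-0.02,0,0, -0.48,-0.02,0,0, -0.48,-0.02,0,0, -0.48,-0.02,0,0]'
python3 look.py scene,side pointer,clip_mark; python3 look.py wrist pointer,clip_mark w7.png
```

```text
t: 63.57
position: [0.4794, 0.1153, 0.0488]
orientation: [179.6, -0.0, 92.0]
wrist_force: [8.6, -0.8, 0.5]
opening: 0.0129
grip_force: 79.0
pointer 4 [0.4792 0.0678 0.0265] (312, 206)
clip_mark 4 [0.4712 0.0685 0.027 ] (313, 204)
64.1667 [0.47958067 0.11529058 0.04878501] [ 1.79582948e+02 -1.27399381e-02  9.20198954e+01] 0.012945467059290713
64.4667 [0.47955162 0.11532668 0.04878258] [ 1.79585452e+02 -1.57298732e-02  9.20207468e+01] 0.012843268591376763
```

View pics/w7.png

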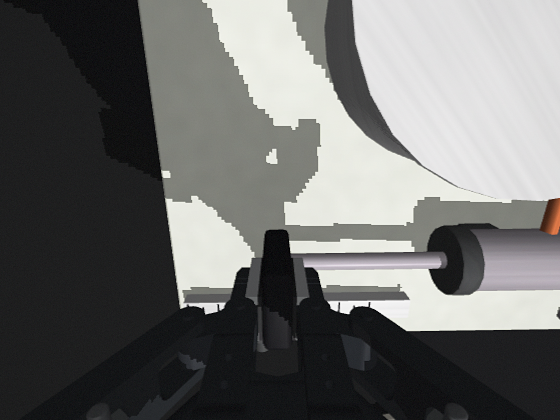

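The tab is held and the rod is out. The fixed cameras put the pointer 8 mm short of the clip, so I pull 8 mm more and hold.

```bash
python3 -m inch '[-0.03,0,0,0, -0.06,0,0,0, -0.08,0,0,0, -0.08,0,0,0, -0.08,0,0,0, -0.08,0,0,0]'
python3 look.py scene,side pointer,clip_mark; python3 look.py scene,side pointer,clip_mark,cover_seat
```

```text
t: 64.97
position: [0.4718, 0.1149, 0.0488]
orientation: [179.6, 0.0, 92.0]
wrist_force: [9.3, -1.2, -0.2]
opening: 0.0132
grip_force: 79.0
pointer 4 [0.4747 0.0688 0.026 ] (312, 205)
clip_mark 4 [0.47   0.0688 0.0258] (313, 204)
65.5667 [0.47186565 0.11497236 0.0487734 ] [1.79553001e+02 1.08322939e-02 9.20070709e+01] 0.012608184309581232
pointer 4 [0.474  0.0675 0.0277] (312, 205)
pointer 2 [0.398  0.4765 0.0025] (454, 205)
clip_mark 3 [0.472  0.0663 0.0257] (313, 205)
cover_seat 4 [0.5707 0.2405 0.073 ] (374, 236)
66.3667 [0.47185249 0.11494463 0.0487768 ] [1.79554629e+02 1.24032606e-02 9.20032989e+01] 0.013064848648760233
```

```bash
python3 -m inch '[-0.02,0,0,0, -0.02,0,0,0, -0.02,0,0,0, -0.02,0,0,0, -0.02,0,0,0, -0.02,0,0,0, -0.02,0,0,0, -0.02,0,0,0, -0.02,0,0,0, -0.02,0,0,0, -0.02,0,0,0, -0.02,0,0,0]'
python3 look.py scene,side pointer,clip_mark; 
python3 -m inch '[0,0,0,0, 0,0,0,0, 0,0,0,0, 0,0,0,0, 0,0,0,0, 0,0,0,0, 0,0,0,0, 0,0,0,0, 0,0,0,0, 0,0,0,0, 0,0,0,0, 0,0,0,0]'
python3 -m inch '[0,0,0,0, 0,0,0,0, 0,0,0,0, 0,0,0,0, 0,0,0,0, 0,0,0,0, 0,0,0,0, 0,0,0,0, 0,0,0,0, 0,0,0,0, 0,0,0,0, 0,0,0,0]'
python3 look.py scene,side pointer,clip_mark,pull_tab,cover_seat
python3 -c "
from h import *
c=cap('scene','s8.png'); d=cap('side','d8.png')
f=lambda c,x,y:cv2.resize(c['color'][y:y+60,x:x+80],(400,300),interpolation=2)
cv2.imwrite('pics/c8.png',np.hstack([f(c,285,185),f(d,225,180)]))"
```

```text
t: 67.37
position: [0.47, 0.1149, 0.0488]
orientation: [179.5, 0.0, 92.0]
wrist_force: [9.8, -1.3, 0.7]
opening: 0.0126
grip_force: 79.0
pointer 3 [0.472  0.0693 0.025 ] (313, 203)
clip_mark 4 [0.4702 0.0682 0.0255] (313, 204)
67.9667 [0.46996007 0.11487971 0.0487849 ] [1.79542104e+02 1.62904848e-02 9.19983288e+01] 0.012938629724265984
t: 68.97
position: [0.47, 0.1149, 0.0488]
orientation: [179.5, 0.0, 92.0]
wrist_force: [10.3, -2.5, -0.7]
opening: 0.0133
grip_force: 79.0
t: 69.97
position: [0.4699, 0.1149, 0.0488]
orientation: [179.5, 0.0, 92.0]
wrist_force: [10.4, -1.9, -0.4]
opening: 0.0128
grip_force: 79.0
pointer 4 [0.4715 0.0662 0.027 ] (312, 203)
clip_mark 3 [0.4703 0.068  0.0267] (312, 204)
pull_tab 4 [0.471  0.1132 0.0662] (329, 199)
cover_seat 3 [0.5727 0.2397 0.073 ] (373, 235)
70.9667 [0.46995526 0.11488217 0.04878282] [1.79543806e+02 1.70589093e-02 9.19990334e+01] 0.012774522342952834
```

View pics/c8.png

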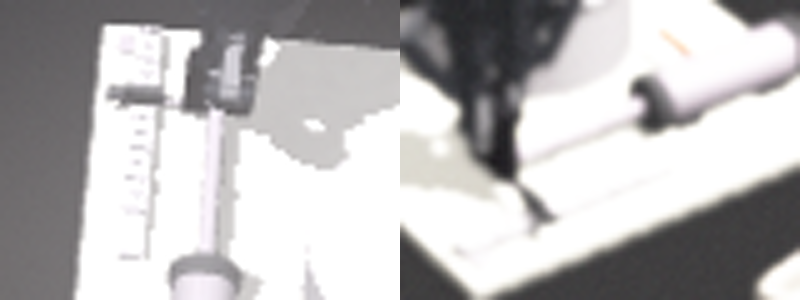

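In the crop the pointer lines up with the clip (left panel, about (150,95)), and it was held for over 3 s. Now I'll let the tab home under control, release it and back off.

```bash
python3 -m inch '[0.06,0,0,0, 0.12,0,0,0, 0.18,0.01,0,0, 0.24,0.01,0,0, 0.3,0.01,0,0, 0.36,0.01,0,0, 0.42,0.02,0,0, 0.48,0.02,0,0, 0.53,0.02,0,0, 0.55,0.02,0,0, 0.55,0.02,0,0, 0.55,0.02,0,0]'
python3 -m inch '[0.005,0,0,0, 0.005,0,0,0, 0.005,0,0,0, 0.005,0,0,0, 0.005,0,0,0, 0.005,0,0,0]'
python3 -m inch '[0,0,0,0, 0,0,0,0, 0,0,0,0, 0,0,0,0, 0,0,0,0]' 0.45
python3 -m inch '[0,0,0.5,0, 0,0,1,0, 0,0,1,0, 0,0,1,0, 0,0,1,0, 0,0,1,0]'
python3 -m inch '[-0.3,-0.9,1,0, -0.3,-0.9,1,0, -0.3,-0.9,1,0, -0.3,-0.9,1,0, -0.3,-0.9,1,0, -0.3,-0.9,1,0, -0.3,-0.9,1,0, -0.3,-0.9,1,0]'
python3 look.py scene,side pointer,clip_mark,pull_tab,cover_seat,pot_rim,bottle1,tray
python3 -c "
from h import *
c=cap('scene','s9.png'); d=cap('side','d9.png')
cv2.imwrite('pics/c9.png',np.hstack([cv2.resize(c['color'][170:290,210:410],(500,300),interpolation=2),cv2.resize(d['color'][140:270,210:340],(300,300),interpolation=2)]))"
```

```text
t: 72.07
position: [0.5233, 0.1173, 0.0487]
orientation: [179.7, -0.0, 92.0]
wrist_force: [4.7, 0.1, 5.9]
opening: 0.013
grip_force: 80.0
t: 72.57
position: [0.5236, 0.1173, 0.0487]
orientation: [179.7, -0.0, 92.0]
wrist_force: [4.0, -0.2, 6.2]
opening: 0.0128
grip_force: 80.1
t: 72.98
position: [0.5208, 0.117, 0.0471]
orientation: [-180.0, 0.0, 92.0]
wrist_force: [0.1, 0.8, -0.2]
opening: 0.0384
grip_force: 0.0
t: 73.48
position: [0.5204, 0.1172, 0.1465]
orientation: [-179.9, -0.0, 92.0]
wrist_force: [-0.2, 0.2, 0.4]
opening: 0.0384
grip_force: 0.0
t: 74.15
position: [0.4907, 0.0285, 0.2457]
orientation: [-179.9, 0.1, 92.1]
wrist_force: [-0.2, -0.4, 0.0]
opening: 0.0386
grip_force: 0.0
pointer 4 [0.5272 0.0688 0.0262] (310, 220)
clip_mark 4 [0.4708 0.0688 0.0272] (314, 205)
pull_tab 4 [0.5258 0.116  0.0672] (328, 217)
cover_seat 4 [0.5705 0.2412 0.0723] (373, 236)
bottle1 4 [ 0.6182 -0.1378  0.0028] (234, 243)
bottle1 4 [ 0.3785 -0.2565  0.    ] (212, 169)
bottle1 4 [ 0.3548 -0.1785 -0.0005] (237, 165)
bottle1 3 [ 0.6177 -0.085   0.006 ] (254, 246)
tray 4 [ 0.6172 -0.11   -0.0012] (243, 245)
pot_rim 3 [0.5723 0.2413 0.0727] (250, 171)
75.75 [0.49125182 0.02700386 0.24728543] [1.79998226e+02 1.02891591e-03 9.19811363e+01] 0.03830246464916801
```

View pics/c9.png

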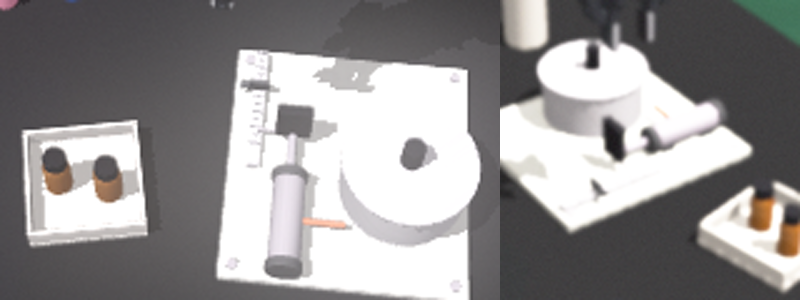

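The cover is seated level, the tab is home at (295,120), and both bottles stand in the tray. No stray vial shows in any view.

```bash
python3 -c "
from workcell import ctrl
print(ctrl.finish_job())"
```

```text
the job is handed in; nothing more can be done
None
```

I handed the job in at about 76 s; no verdict came back. In the final camera views the three vials found are in the pot under the level cover, both bottles are in the tray, and the tab is home after being held at the set clip for over 3 s.

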